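# Clamp the sharpening stone for use

## Robot

A 7-joint arm with a two-finger parallel gripper is mounted at the origin on a cart in front of the work surface, level with it; the furniture and walls round the work are solid. World frame = base frame: x ahead of the robot, y to its left, z up, the work surface at z = 0. Lengths are in m, angles in rad, forces in N, time in s.
With the tool pointing down it reaches from about 0.4 to 0.85 m from the base axis. Payload 4.5 kg.
Tool frame: the origin (TCP) lies on the mounting face of the last link; the fingertips stand 173 mm ahead of it and the grasp point (between the pads) lies 155 mm ahead of it; z points along the fingers, y is the line along which they close (so a half turn about z gives the same grasp; the last joint's range is limited). The gripper opens to 85 mm and grips with 20 to 120 N. Pads are 22 mm wide; open, the fingers measure 114 mm over their backs; the gripper's body (76 mm by 85 mm) begins 54 mm behind the grasp point. The pads swing forward as they close: fully open they stand 13 mm farther back than shut.
Start: joints at [-1.09, 0.689, -0.195, 1.565, 0.157, 0.902, -0.215], TCP at [0.27, 0.564, 0.405] pointing down, gripper open.
Joint ranges: [-3.01, 3.01], [-0.46, 2.08], [-1.47, 1.51], [0.13, 2.56], [-1, 4.14], [0.04, 2.09], [-2.66, 2.66]. Speed limits (rad/s): [2.57, 2.57, 3.14, 3.14, 3.14, 3.14, 3.14].

## Interface

Orientations are given as a unit quaternion [x, y, z, w].
In Python, from rig import manip, snapshot, calibration, order gives the robot as it stands.
- The arm moves only by the shell command python3 -m crank 'ROWS' [FORCE]. ROWS is JSON, a list of rows, each an object with "jaw": the gripper's target within -1 to 1 (shut at 1, half-way at 0, fully open at -1); "xyz": the shift along the world's x, y, z as a fraction of full scale, a list of three; "turn": the turn about the world's z as a fraction of full scale. In form: [{"jaw": jaw, "xyz": [dx, dy, dz], "turn": turn}, ...]. A call has 1 to 12 rows; each row is the pose to reach, as a shift and turn from the pose commanded when the call began; what a row does not reach only later rows make up. Full scale, the value 1, is 30 cm for a shift and 30 degrees for a turn. A row lasts 1/12 s, in which the tool goes at most 41.7 mm and 7.16 degrees, less where a joint would pass 70% of its speed; a pose out of reach is approached as far as the arm can. A call with a number of a shift or a turn outside -1 to 1 is refused whole. A call with a gripper value outside its range is refused whole. The fingers move at their own pace and stop on an object; FORCE is the grip in N (left out, the last holds). Time passes only in rows, so rows that repeat a pose let the fingers close. It gives the time, the measured TCP pose, the force, the opening and the grip force at its end, in the units of the state.
- manip.state(): the state, without advancing time (a new reading comes with each control period).
- snapshot(name): name is "side" or "top"; returns the picture (420x560x3 uint8, red, green, blue); there is no depth.
- calibration(name): a dict with "mtx" (3x3 intrinsics, pixels), "distortion" ([k1, k2, p1, p2, k3] as OpenCV has them; the pictures are not rectified), "R" (3x3) and "t" (3): a world point X has camera coordinates R X + t. Camera axes: x right, y down, z forward; pixel columns grow to the right and rows downward; lengths in m; the calibration is good to about 2 mm. A picture is of the moment at which its call begins. calibration takes no time and is no camera call.
- order.finish_job(): hands the job in; it is judged then, once.
The state is a dict: "time": time; "qpos": joint angles; "joint_vel": joint speeds; "joint_torque": joint torques, N m; "eef_pos": TCP position; "tcp_rot": TCP orientation; "force": force on the tool from outside, world axes, zero at the start; "moment": the same for the moment, N m; "grip_width": finger opening in m; "finger_force": force on a finger pad.
Only numpy, scipy, OpenCV 4.12 (cv2) and the standard library are available. Lean on these libraries where they do the work, as an engineer would, in place of code of your own. Each camera call takes 0.05 s, during which the arm holds its last target. There are 200 camera calls.

## Task

Get the sharpening stone ready for use: slide its wooden base, bare tongue first, into the hold-down clamp beside it until the end of the tongue rests squarely against the clamp's stop. Then wind the clamp's handle clockwise until the pad meets the tongue, snug it down firmly by feel without crushing the wood, and let go. Leave the mug, tin, spice jar and glass where they stand.

Things in the scene. Friction and masses are not known exactly. Their poses are not given: they have to be found in the camera images.
- clamp: Dark cast hold-down clamp fixed on the worktop. Origin: on the worktop under the screw's axis; x level towards its column, z up. It opens to -x. Stop: column's front face, x = 38 mm, 44 wide. Two side guides, 64 mm apart inside, 18 high, x = 2 to 46. Overhanging arm at z = 96 to 136, x = -22 to 72. Foot to x = 128, 100 wide.
- crank (a joint): Crank on top of the clamp, rad; grows clockwise seen from above, at 0 it points to the clamp's +x. Lowers the pad 24 mm a turn, staying at its own height; the thread holds by itself. Free running takes 8 to 10 N at the handle. Once the pad bears, this climbs by 9 N a rad, 1 N for 13 N at the pad. Snug: 40 to 90 N at the pad, best 5 N over free running; over 120 N crushes the wood.
- handle_grip (a point): Centre of the crank's handle: upright black grip, 25 mm across, 46 high, 50 mm from the screw's axis, 177 mm above the worktop; below it the crank's bar, top at z = 153 mm. It spins freely on its pin, so it can be carried round full circles without turning the hand.
- pad: Round steel pad under the screw, 38 mm across, sprung (30 N per mm). Origin: centre of its steel underside, z up. A rubber cushion stands out below it by 4 to 8.5 mm, worn by an amount that is not measured.
- stone: Grey and white sharpening stone on a loose wooden base, 0.55 to 0.9 kg. Base 280 x 56 x 22 mm; stone 176 x 50 on it, x = -118 to 58, top at z = 46. The bare tongue of the base is at x = 67 to 140. Origin: centre of the underside; x along the base to the tongue, z up. In place its x axis lies along the clamp's.
- stone_grip (a point): Place to hold the stone, on its midline near the end away from the tongue: x = -70, y = 0, z = 28 mm in the stone's frame. The stone is 50 mm wide here, the base (below z = 22 mm) 56.
- stone_nose (a point): Centre of the tongue's end face: x = 140, y = 0, z = 11 mm in the stone's frame. At the stop it lies at x = 38 mm in the clamp's frame.
- mug: White mug, 84 mm across, 115 with handle, 89 high; a bystander. Origin: centre of underside.
- tin: Low round food tin, 86 mm across, 40 high; a bystander. Origin: centre of underside.
- spice_jar: Spice jar, 45 mm across, 106 high; a bystander. Origin: centre of underside.
- glass: Drinking glass, 81 mm across, 91 high; a bystander. Origin: centre of underside.

How it is judged:
On the way, in this order (a step that is already met when the one before it is completed fails the run):
1. the tongue is fully in: its end against the stop, square and between the guides (x of stone_nose in the frame of clamp above 0.034 m and angle between the x axis of stone and the x axis of clamp, either way round below 0.08 rad and height (world z) of stone below 0.004 m), for 0.2 s.
2. the pad has met the tongue (contact force between pad and stone above 5 N), for 0.1 s.
At the end, for the whole second after the job is handed in: The pad presses the tongue with 40 to 90 N, the tongue's end is within 4 mm of the stop and the base is square to the clamp (within 0.08 rad), flat on the worktop and at rest (all of step 1 and contact force between pad and stone between 40 and 90 N and linear speed of stone below 0.01 m/s); the robot touches nothing.
It fails at once if the pad presses the wood with more than 120 N (contact force between pad and stone above 120 N).
It fails at once if the mug, tin, spice jar or glass is moved by more than 20 mm (distance of any of mug, tin, spice_jar, glass from where it was at the start of the episode above 0.02 m).
It also fails if it takes over 72 s, if anything falls off the work surface, if the arm or the gripper's body presses on something with over 40 N, if the wrist force passes 120 N, or if a joint passes its speed limit or range.

## Working session

There is one attempt and no reset: what is moved stays moved. The work goes in short steps, Python scripts to look and compute and a shell command to move; the robot and the scene stay as the last step left them, time stands still between calls to the robot, and variables do not carry over. Pictures are saved under pics/ and viewed, at most 10 in all, crops included, and the job is handed in when it is done.

```bash
mkdir -p pics; ls
python3 - <<'E'
from rig import manip,snapshot,calibration
import cv2,numpy as np
print(manip.state())
for n in("side","top"):
    im=snapshot(n); cv2.imwrite(f"pics/{n}0.png",im[:,:,::-1]); c=calibration(n); print(n,c)
E
```

```text
pics
{'time': 0.0, 'qpos': array([-1.09019272,  0.69003457, -0.19452723,  1.566391  ,  0.15730194,
        0.90250226, -0.21511638]), 'joint_vel': array([-7.36874083e-04,  5.80077148e-04, -2.59964448e-03, -7.37920672e-04,
       -4.42070659e-05,  9.47950151e-04,  5.06673129e-04]), 'joint_torque': array([ 1.45046747e-04, -5.39623654e+01, -1.26690578e+00, -1.58535236e+01,
        9.04269051e-03,  9.57997050e-03, -7.74950706e-06]), 'eef_pos': array([0.26992465, 0.56332435, 0.40383999]), 'tcp_rot': array([ 2.21506501e-01,  9.75158412e-01, -9.59071724e-04, -1.50453846e-04]), 'force': array([-0.19417323,  0.21630791, -0.35437629]), 'moment': array([-0.00245692,  0.04771591,  0.01843082]), 'finger_force': 0.0, 'grip_width': 0.08546020132946906}
side {'mtx': array([[519.88712265,   0.        , 287.36035552],
       [  0.        , 519.88712265, 205.11493037],
       [  0.        ,   0.        ,   1.        ]]), 'distortion': array([0.0260361, 0.       , 0.       , 0.       , 0.       ]), 'R': array([[-0.4832963 , -0.87539593, -0.01032712],
       [-0.7517587 ,  0.42102506, -0.50753991],
       [ 0.44864634, -0.23752866, -0.86156636]]), 't': array([0.12514737, 0.58217255, 1.07488846])}
top {'mtx': array([[409.42705492,   0.        , 273.02749432],
       [  0.        , 409.42705492, 204.01348338],
       [  0.        ,   0.        ,   1.        ]]), 'distortion': array([-0.03864466,  0.        ,  0.        ,  0.        ,  0.        ]), 'R': array([[ 0.02265542, -0.99968297,  0.01098556],
       [-0.98987402, -0.0239706 , -0.13991013],
       [ 0.1401291 , -0.0077046 , -0.99010326]]), 't': array([-0.18070605,  0.58143627,  0.98700798])}
```

View pics/top0.png

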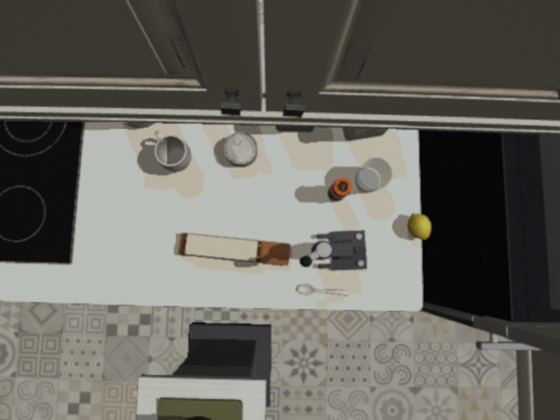

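View pics/side0.png

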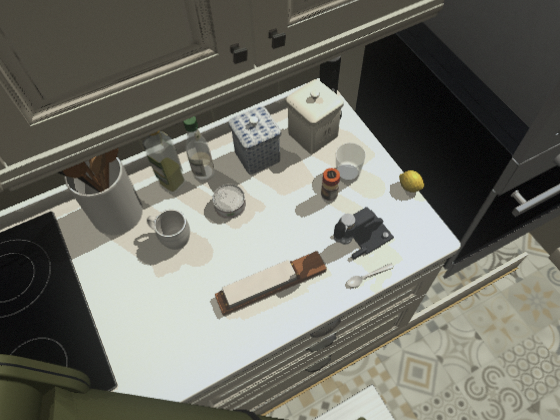

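The top view shows the stone at about (180–290, 235–265) with its tongue pointing right. The clamp is at about (305–367, 230–270) and the black handle near (306, 261). Next I'll zoom in on both views.

Run:
```python
import cv2,numpy as np
a=cv2.imread("pics/top0.png")[220:290,170:380]; b=cv2.imread("pics/side0.png")[195:315,205:415]
a=cv2.convertScaleAbs(cv2.resize(a,None,fx=3.6,fy=3.6,interpolation=cv2.INTER_CUBIC),alpha=1.6,beta=10);b=cv2.convertScaleAbs(cv2.resize(b,None,fx=2.8,fy=2.8,interpolation=cv2.INTER_CUBIC),alpha=1.6,beta=10)
o=np.zeros((600,760,3),np.uint8); o[:a.shape[0],:a.shape[1]]=a; o[255:255+b.shape[0],:b.shape[1]]=b
cv2.imwrite("pics/zoom0.png",o)
```

```text
(no output)
```

View pics/zoom0.png

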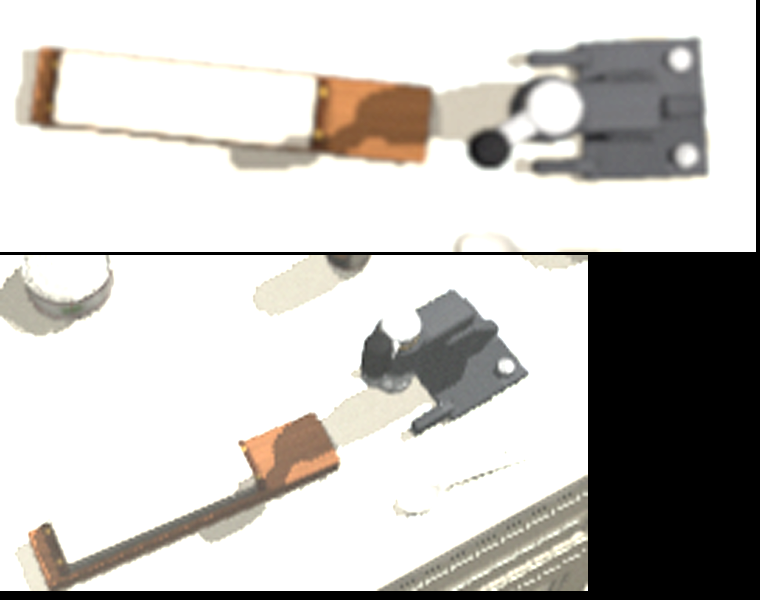

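The zoom shows the tongue at the right end of the stone. The clamp opens to the left, with foot corners at zoom (700, 38) and (707, 175). The handle grip is at zoom (489, 149), towards the clamp's -x and the robot.

```bash
cat > h.py <<'E'
import cv2,numpy as np
from rig import manip,snapshot,calibration
def ray(n,uv):
    c=calibration(n); uv=np.array(uv,float).reshape(-1,1,2)
    p=cv2.undistortPoints(uv,c["mtx"],c["distortion"]).reshape(-1,2)
    d=np.c_[p,np.ones(len(p))]@c["R"]; return -c["R"].T@c["t"],d
def onz(n,uv,z):
    o,d=ray(n,uv); return o+d*((z-o[2])/d[:,2])[:,None]
def tri(u,v):
    o,d=ray("top",u);q,e=ray("side",v); A=np.c_[d[0],-e[0]]; s=np.linalg.lstsq(A,q-o,rcond=None)[0]
    a,b=o+s[0]*d[0],q+s[1]*e[0]; return (a+b)/2,np.linalg.norm(a-b)
def proj(n,X):
    c=calibration(n); return cv2.projectPoints(np.array(X,float).reshape(-1,3),cv2.Rodrigues(c["R"])[0],c["t"],c["mtx"],c["distortion"])[0].reshape(-1,2)
E
python3 - <<'E'
from h import *
np.set_printoptions(precision=4,suppress=True)
Z=lambda p:np.array(p)/3.6+[170,220]-0.36
S=lambda p:(np.array(p)-[0,255])/2.8+[205,195]-0.32
t=cv2.imread("pics/top0.png");hsv=cv2.cvtColor(t,cv2.COLOR_BGR2HSV)
m=cv2.inRange(hsv,(3,90,30),(22,255,255)); m[:, :170]=0; m[:225]=0; m[275:]=0; m[:,300:]=0
n,l,st,ce=cv2.connectedComponentsWithStats(m); print(st[1:],ce[1:])
pts=np.argwhere(m>0)[:,::-1]
w=onz("top",pts,0.022)[:,:2]; r=cv2.minAreaRect(w.astype(np.float32)); print(r, cv2.boxPoints(r))
# tongue & rear end corners by hand
c=onz("top",[Z(p) for p in[(431,86),(424,161),(40,48),(33,123)]],0.022);print(c, "widths",np.linalg.norm(c[0]-c[1]),np.linalg.norm(c[0]-c[2]),np.linalg.norm(c[1]-c[3]))
f=onz("top",[Z(p) for p in[(700,38),(707,175)]],0.01);print("foot",f,np.linalg.norm(f[0]-f[1]))
f=onz("top",[Z(p) for p in[(680,59),(687,154)]],0.012);print("bolts",f)
f=onz("top",[Z(p) for p in[(515,60),(520,165)]],0.018);print("guides",f,np.linalg.norm(f[0]-f[1]))
print("handle z.2",onz("top",[Z((489,149))],0.2), "hub",onz("top",[Z((554,107))],0.16))
print("handle tri",tri(Z((489,149)),S((378,335))))
d=onz("top",[Z(p) for p in[(583,44),(696,38),(583,179),(707,175)]],0.01);print("footedges",d)
E
```

```text
[[179 233   7  22 109]
 [256 242  34  23 649]] [[181.8716 243.5688]
 [272.8829 252.8444]]
((0.47183430194854736, -0.07071791589260101), (0.2775510549545288, 0.05288230627775192), 85.61537170410156) [[ 0.4349 -0.2071]
 [ 0.4876 -0.2111]
 [ 0.5088  0.0656]
 [ 0.4561  0.0697]]
[[ 0.4884 -0.2108  0.022 ]
 [ 0.4361 -0.2068  0.022 ]
 [ 0.5085  0.0651  0.022 ]
 [ 0.4559  0.0672  0.022 ]] widths 0.05246332628765843 0.27659309393986453 0.2747506718661132
foot [[ 0.5275 -0.4037  0.01  ]
 [ 0.4304 -0.408   0.01  ]] 0.09717181745245738
bolts [[ 0.512  -0.3888  0.012 ]
 [ 0.4449 -0.3934  0.012 ]]
guides [[ 0.5083 -0.2701  0.018 ]
 [ 0.4348 -0.2744  0.018 ]] 0.07363447579380779
handle z.2 [[ 0.4447 -0.2362  0.2   ]] hub [[ 0.4711 -0.2791  0.16  ]]
handle tri (array([ 0.4442, -0.2355,  0.2151]), np.float64(0.0015660294434402483))
footedges [[ 0.5213 -0.3196  0.01  ]
 [ 0.5274 -0.4008  0.01  ]
 [ 0.4258 -0.3199  0.01  ]
 [ 0.4304 -0.408   0.01  ]]
```

```bash
R='{"jaw":-1,"xyz":[0.345,-0.94,0],"turn":-1}'; python3 -m crank '[{"jaw":-1,"xyz":[0.345,-0.94,0],"turn":-1},{"jaw":-1,"xyz":[0.345,-0.94,0],"turn":-1},{"jaw":-1,"xyz":[0.345,-0.94,0],"turn":-1},{"jaw":-1,"xyz":[0.345,-0.94,0],"turn":-1},{"jaw":-1,"xyz":[0.345,-0.94,0],"turn":-1},{"jaw":-1,"xyz":[0.345,-0.94,0],"turn":-1},{"jaw":-1,"xyz":[0.345,-0.94,0],"turn":-1},{"jaw":-1,"xyz":[0.345,-0.94,0],"turn":-1}]'
python3 -m crank '[{"jaw":-1,"xyz":[0.345,-0.94,0],"turn":-1},{"jaw":-1,"xyz":[0.345,-0.94,0],"turn":-1},{"jaw":-1,"xyz":[0.345,-0.94,0],"turn":-1},{"jaw":-1,"xyz":[0.345,-0.94,0],"turn":-1},{"jaw":-1,"xyz":[0.345,-0.94,0],"turn":-1},{"jaw":-1,"xyz":[0.345,-0.94,0],"turn":-1},{"jaw":-1,"xyz":[0.345,-0.94,0],"turn":-1},{"jaw":-1,"xyz":[0.345,-0.94,0],"turn":-1},{"jaw":-1,"xyz":[0.345,-0.94,0],"turn":-1}]'
python3 - <<'E'
from h import *
S=lambda p:(np.array(p)-[0,255])/2.8+[205,195]-0.32
Z=lambda p:np.array(p)/3.6+[170,220]-0.36
print("hub",tri(Z((554,107)),S((400,322))))
E
```

```text
time: 0.77
eef_pos: [0.3755, 0.2743, 0.4044]
tcp_rot: [0.471, 0.882, -0.003, 0.001]
force: [-1.1, 0.3, -0.6]
grip_width: 0.0853
finger_force: 0.0
time: 1.52
eef_pos: [0.4778, -0.0043, 0.4046]
tcp_rot: [0.682, 0.731, -0.001, 0.001]
force: [0.5, 1.0, -0.0]
grip_width: 0.0854
finger_force: 0.0
hub (array([ 0.47116277, -0.27997717,  0.15456725]), np.float64(0.00037090424041924275))
```

```bash
python3 -m crank '[{"jaw":-1,"xyz":[0,0,-0.13],"turn":-0.2},{"jaw":-1,"xyz":[0,0,-0.26],"turn":-0.29},{"jaw":-1,"xyz":[0,0,-0.39],"turn":-0.29},{"jaw":-1,"xyz":[0,0,-0.52],"turn":-0.29},{"jaw":-1,"xyz":[0,0,-0.62],"turn":-0.29},{"jaw":-1,"xyz":[0,0,-0.69],"turn":-0.29},{"jaw":-1,"xyz":[0,0,-0.735],"turn":-0.29},{"jaw":-1,"xyz":[0,0,-0.735],"turn":-0.29}]'
python3 -m crank '[{"jaw":1,"xyz":[0,0,0],"turn":0},{"jaw":1,"xyz":[0,0,0],"turn":0},{"jaw":1,"xyz":[0,0,0],"turn":0},{"jaw":1,"xyz":[0,0,0],"turn":0},{"jaw":1,"xyz":[0,0,0],"turn":0},{"jaw":1,"xyz":[0,0,0],"turn":0},{"jaw":1,"xyz":[0,0,0],"turn":0},{"jaw":1,"xyz":[0,0,0],"turn":0}]' 50
```

```text
time: 2.18
eef_pos: [0.476, 0.0016, 0.1816]
tcp_rot: [0.732, 0.681, -0.001, -0.002]
force: [-0.6, 0.0, 0.4]
grip_width: 0.0854
finger_force: 0.0
time: 2.85
eef_pos: [0.4773, 0.0002, 0.1857]
tcp_rot: [0.733, 0.68, 0.001, 0.0]
force: [-1.2, 1.4, 6.4]
grip_width: 0.0541
finger_force: 53.1
```

```bash
python3 -m crank '[{"jaw":1,"xyz":[-0.016,-0.03,0],"turn":0.06},{"jaw":1,"xyz":[-0.032,-0.07,0],"turn":0.13},{"jaw":1,"xyz":[-0.048,-0.11,0],"turn":0.19},{"jaw":1,"xyz":[-0.064,-0.15,0],"turn":0.25},{"jaw":1,"xyz":[-0.064,-0.15,0],"turn":0.25},{"jaw":1,"xyz":[-0.064,-0.15,0],"turn":0.25}]'
python3 - <<'E'
from h import *
np.set_printoptions(precision=4,suppress=True)
t=snapshot("top")[:,:,::-1].copy(); s=snapshot("side")[:,:,::-1]
cv2.imwrite("pics/top1.png",t);cv2.imwrite("pics/side1.png",s)
o=cv2.convertScaleAbs(cv2.resize(t[220:290,230:380],None,fx=5,fy=5,interpolation=cv2.INTER_CUBIC),alpha=1.6,beta=10);cv2.imwrite("pics/z1.png",o)
m=cv2.inRange(cv2.cvtColor(t,cv2.COLOR_BGR2HSV),(3,90,30),(22,255,255));m[:,:255]=0;m[:225]=0;m[285:]=0;m[:,320:]=0
n,l,st,ce=cv2.connectedComponentsWithStats(m);i=1+st[1:,4].argmax()
w=onz("top",np.argwhere(l==i)[:,::-1],0.022)[:,:2];r=cv2.minAreaRect(w.astype(np.float32));print(st[i],r,cv2.boxPoints(r))
E
```

```text
time: 3.35
eef_pos: [0.4598, -0.0468, 0.1861]
tcp_rot: [0.688, 0.726, -0.001, -0.0]
force: [-0.2, -1.6, -6.0]
grip_width: 0.0539
finger_force: 53.5
[277 241  31  22 612] ((0.46858617663383484, -0.21789130568504333), (0.05273260921239853, 0.07595860213041306), 1.2759333848953247) [[ 0.4414 -0.1805]
 [ 0.4431 -0.2564]
 [ 0.4958 -0.2553]
 [ 0.4941 -0.1793]]
```

View pics/z1.png

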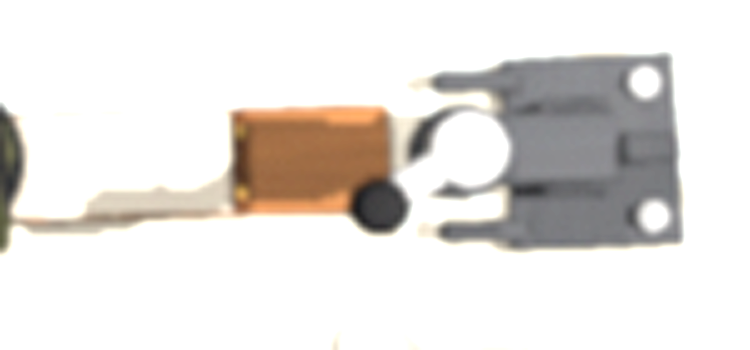

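The view shows the tongue at zoom (235–388, 110–212), nearly in line and still short of the guides, whose tips are at (430, 82) and (430, 232). I'll fit sub-pixel edges to get the angles.

Run:
```python
from h import *
np.set_printoptions(precision=4,suppress=True)
t=cv2.imread("pics/top1.png").astype(float)
hsv=cv2.cvtColor(cv2.imread("pics/top1.png"),cv2.COLOR_BGR2HSV)[:,:,1].astype(float)
g=t.mean(2)
def edge(img,a,b,fixed,axis):
    v=img[a:b,fixed] if axis==0 else img[fixed,a:b]
    d=np.abs(np.diff(v)); k=d.argmax(); w=d[max(k-1,0):k+2]; return a+max(k-1,0)+0.5+(w*np.arange(len(w))).sum()/w.sum()
def line(pts,z):
    w=onz("top",pts,z)[:,:2].astype(np.float32); l=cv2.fitLine(w,cv2.DIST_HUBER,0,.01,.01).ravel(); v=l[:2]*(-np.sign(l[1])); return v,l[2:]
def rep(n,img,a,b,cols,z):
    p=[(c,edge(img,a,b,c,0)) for c in cols]; v,o=line(p,z); print(n,"slope dx/d(-y)",-v[0]/v[1],"x at y=-.28",o[0]+v[0]/v[1]*(-.28-o[1]))
rep("tongue far",hsv,237,248,range(279,306),.022)
rep("tongue near",hsv,256,270,range(279,299),.022)
rep("foot far",g,226,237,range(335,362),.01)
rep("foot near",g,263,275,range(335,364),.01)
p=[(edge(hsv,300,314,r,1),r) for r in range(244,257)];v=onz("top",p,.022);print("nose y",v[:,1].mean(),np.polyfit(v[:,0],v[:,1],1))
p=[(edge(g,355,375,r,1),r) for r in range(234,266)];v=onz("top",p,.01);print("foot end y",v[:,1].mean(),np.polyfit(v[:,0],v[:,1],1), v[:,0].mean())
print([edge(g,355,375,r,1) for r in range(234,266,6)])
```

```text
tongue far slope dx/d(-y) 0.058206793 x at y=-.28 0.49824396
tongue near slope dx/d(-y) 0.031246053 x at y=-.28 0.4437166
foot far slope dx/d(-y) 0.04416755 x at y=-.28 0.5223599
foot near slope dx/d(-y) 0.05444277 x at y=-.28 0.42235628
nose y -0.2559560234138859 [ 0.0089 -0.2602]
foot end y -0.40663170912965146 [ 0.0653 -0.4379] 0.47806054448253166
[np.float64(364.3720626631854), np.float64(364.5175), np.float64(365.3010075566751), np.float64(365.39931350114415), np.float64(365.804469273743), np.float64(366.36224489795916)]
```

```bash
python3 -m crank '[{"jaw":1,"xyz":[0.004,-0.02,0],"turn":0},{"jaw":1,"xyz":[0.005,-0.04,0],"turn":0},{"jaw":1,"xyz":[0.006,-0.06,0],"turn":0},{"jaw":1,"xyz":[0.008,-0.08,0],"turn":0},{"jaw":1,"xyz":[0.009,-0.1,0],"turn":0},{"jaw":1,"xyz":[0.01,-0.12,0],"turn":0},{"jaw":1,"xyz":[0.011,-0.135,0],"turn":0},{"jaw":1,"xyz":[0.012,-0.15,0],"turn":0},{"jaw":1,"xyz":[0.013,-0.165,0],"turn":0},{"jaw":1,"xyz":[0.013,-0.175,0],"turn":0},{"jaw":1,"xyz":[0.013,-0.175,0],"turn":0}]'
python3 -m crank '[{"jaw":1,"xyz":[0,-0.006,0],"turn":0},{"jaw":1,"xyz":[0,-0.011,0],"turn":0},{"jaw":1,"xyz":[0,-0.016,0],"turn":0},{"jaw":1,"xyz":[0,-0.016,0],"turn":0}]'
```

```text
time: 4.37
eef_pos: [0.4642, -0.0986, 0.1858]
tcp_rot: [0.687, 0.727, -0.0, -0.001]
force: [0.1, 2.7, 2.1]
grip_width: 0.0541
finger_force: 54.4
time: 4.7
eef_pos: [0.4642, -0.1022, 0.1858]
tcp_rot: [0.686, 0.727, 0.0, -0.001]
force: [-0.0, 5.4, 4.7]
grip_width: 0.0538
finger_force: 54.5
```

```bash
python3 -m crank '[{"jaw":1,"xyz":[0,-0.005,0],"turn":0},{"jaw":1,"xyz":[0,-0.01,0],"turn":0},{"jaw":1,"xyz":[0,-0.01,0],"turn":0}]'
python3 -m crank '[{"jaw":1,"xyz":[0,-0.005,0],"turn":0},{"jaw":1,"xyz":[0,-0.01,0],"turn":0},{"jaw":1,"xyz":[0,-0.01,0],"turn":0}]'
```

```text
time: 4.95
eef_pos: [0.4642, -0.1051, 0.1858]
tcp_rot: [0.686, 0.727, 0.0, -0.001]
force: [0.4, 5.6, 4.5]
grip_width: 0.0543
finger_force: 54.5
time: 5.2
eef_pos: [0.4642, -0.1073, 0.1858]
tcp_rot: [0.686, 0.727, 0.001, -0.001]
force: [0.0, 7.9, 4.5]
grip_width: 0.0542
finger_force: 54.6
```

```bash
python3 -m crank '[{"jaw":1,"xyz":[0,-0.005,0],"turn":0},{"jaw":1,"xyz":[0,-0.008,0],"turn":0},{"jaw":1,"xyz":[0,-0.008,0],"turn":0}]'
python3 - <<'E'
from h import *
t=snapshot("top")[:,:,::-1].copy();s=snapshot("side")[:,:,::-1].copy();cv2.imwrite("pics/top2.png",t);cv2.imwrite("pics/side2.png",s)
f=lambda i,k:cv2.convertScaleAbs(cv2.resize(i,None,fx=k,fy=k,interpolation=cv2.INTER_CUBIC),alpha=1.6,beta=10)
a=f(t[225:280,250:380],5);b=f(s[200:300,280:410],3.2)
o=np.zeros((600,660,3),np.uint8);o[:a.shape[0],:a.shape[1]]=a;o[278:278+b.shape[0],:b.shape[1]]=b;cv2.imwrite("pics/z2.png",o)
E
```

```text
time: 5.45
eef_pos: [0.4642, -0.1079, 0.1858]
tcp_rot: [0.686, 0.728, 0.002, -0.002]
force: [-0.2, 13.3, 6.3]
grip_width: 0.0544
finger_force: 54.8
```

View pics/z2.png

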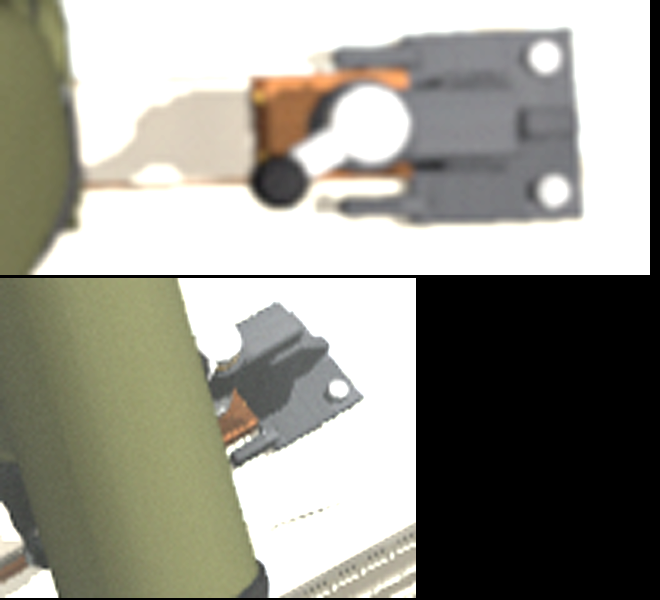

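The tongue's end is flush with the column's front at zoom x≈412 on both sides, centred between the guides. The force is rising, so I'll push a little more to confirm contact.

```bash
python3 -m crank '[{"jaw":1,"xyz":[0,-0.003,0],"turn":0},{"jaw":1,"xyz":[0,-0.006,0],"turn":0},{"jaw":1,"xyz":[0,-0.006,0],"turn":0}]'
python3 - <<'E'
from h import *
X=np.array([0.4735,-0.3164,.022]);print("pred stop edge top px",proj("top",X),"seen col",250+412/5-.4)
E
```

```text
time: 5.8
eef_pos: [0.4642, -0.1083, 0.1858]
tcp_rot: [0.685, 0.728, 0.002, -0.003]
force: [-0.6, 17.8, 7.4]
grip_width: 0.0544
finger_force: 54.9
pred stop edge top px [[330.98636929 250.37546957]] seen col 332.0
```

```bash
python3 -m crank '[{"jaw":1,"xyz":[0,0.012,0],"turn":0},{"jaw":1,"xyz":[0,0.012,0],"turn":0},{"jaw":-1,"xyz":[0,0.012,0],"turn":0},{"jaw":-1,"xyz":[0,0.012,0],"turn":0},{"jaw":-1,"xyz":[0,0.012,0],"turn":0},{"jaw":-1,"xyz":[0,0.012,0],"turn":0},{"jaw":-1,"xyz":[0,0.012,0],"turn":0},{"jaw":-1,"xyz":[0,0.012,0],"turn":0}]'
python3 -m crank '[{"jaw":-1,"xyz":[0,0,0.04],"turn":0},{"jaw":-1,"xyz":[0,0,0.14],"turn":0},{"jaw":-1,"xyz":[0,0,0.27],"turn":0},{"jaw":-1,"xyz":[0,0,0.4],"turn":0},{"jaw":-1,"xyz":[0,0,0.53],"turn":0},{"jaw":-1,"xyz":[0,0,0.66],"turn":0},{"jaw":-1,"xyz":[0,0,0.75],"turn":0},{"jaw":-1,"xyz":[0,0,0.75],"turn":0}]'
python3 - <<'E'
from h import *
t=snapshot("top")[:,:,::-1].copy();s=snapshot("side")[:,:,::-1].copy();cv2.imwrite("pics/top3.png",t);cv2.imwrite("pics/side3.png",s)
f=lambda i,k:cv2.convertScaleAbs(cv2.resize(i,None,fx=k,fy=k,interpolation=cv2.INTER_CUBIC),alpha=1.6,beta=10)
a=f(t[225:280,250:380],5);b=f(s[200:300,280:410],3.2)
o=np.zeros((600,660,3),np.uint8);o[:a.shape[0],:a.shape[1]]=a;o[278:278+b.shape[0],:b.shape[1]]=b;cv2.imwrite("pics/z3.png",o)
g=cv2.cvtColor(t,cv2.COLOR_BGR2GRAY)[255:270,295:315];m=(g<60).astype(np.uint8);M=cv2.moments(m,True);c=(295+M['m10']/M['m00'],255+M['m01']/M['m00']);print(M['m00'],c,onz("top",[c],.2))
E
```

```text
time: 6.47
eef_pos: [0.4637, -0.11, 0.1854]
tcp_rot: [0.687, 0.726, -0.001, -0.001]
force: [-0.3, 0.1, 0.8]
grip_width: 0.0852
finger_force: 0.0
time: 7.13
eef_pos: [0.465, -0.1098, 0.4156]
tcp_rot: [0.687, 0.726, 0.002, 0.003]
force: [1.3, 0.9, -0.1]
grip_width: 0.0855
finger_force: 0.0
98.0 (304.9183673469388, 260.14285714285717) [[ 0.44650584 -0.23500167  0.2       ]]
```

View pics/z3.png

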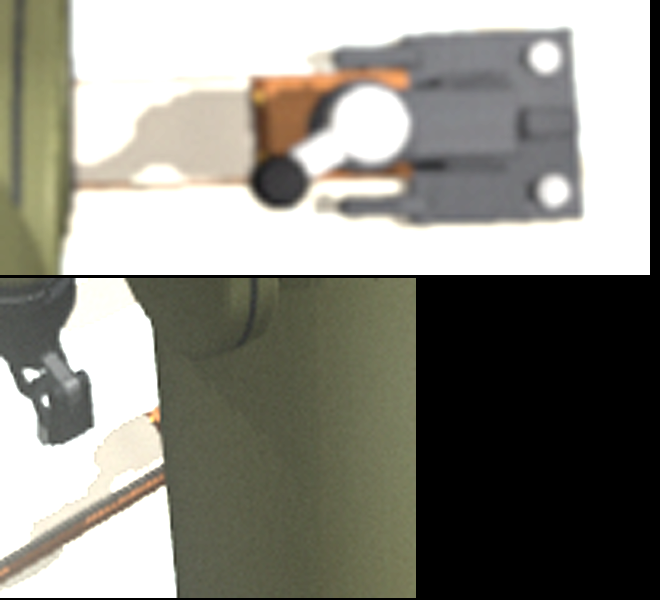

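The tongue has stayed in place at zoom x≈410 and the stone is flat and straight. The handle is at zoom (278, 182), world ≈ (0.4456, -0.2358). I'll move over it.

```bash
python3 -m crank '[{"jaw":-1,"xyz":[-0.02,-0.1,0],"turn":0},{"jaw":-1,"xyz":[-0.04,-0.2,0],"turn":0},{"jaw":-1,"xyz":[-0.055,-0.3,0],"turn":0},{"jaw":-1,"xyz":[-0.063,-0.38,0],"turn":0},{"jaw":-1,"xyz":[-0.063,-0.42,0],"turn":0},{"jaw":-1,"xyz":[-0.063,-0.42,0],"turn":0},{"jaw":-1,"xyz":[-0.063,-0.42,0],"turn":0}]'; python3 -c "
from h import *
print(manip.state()['eef_pos'])"
```

```text
time: 7.82
eef_pos: [0.4448, -0.2348, 0.4093]
tcp_rot: [0.687, 0.726, -0.001, -0.002]
force: [0.5, 0.2, 0.6]
grip_width: 0.0856
finger_force: 0.0
[ 0.44479069 -0.23483608  0.40926049]
```

```bash
python3 -m crank '[{"jaw":-1,"xyz":[0.003,-0.003,-0.08],"turn":0},{"jaw":-1,"xyz":[0.003,-0.003,-0.16],"turn":0},{"jaw":-1,"xyz":[0.003,-0.003,-0.22],"turn":0},{"jaw":-1,"xyz":[0.003,-0.003,-0.247],"turn":0},{"jaw":-1,"xyz":[0.003,-0.003,-0.247],"turn":0}]'
python3 -m crank '[{"jaw":1,"xyz":[0,0,0],"turn":0},{"jaw":1,"xyz":[0,0,0],"turn":0},{"jaw":1,"xyz":[0,0,0],"turn":0},{"jaw":1,"xyz":[0,0,0],"turn":0},{"jaw":1,"xyz":[0,0,0],"turn":0},{"jaw":1,"xyz":[0,0,0],"turn":0},{"jaw":1,"xyz":[0,0,0],"turn":0},{"jaw":1,"xyz":[0,0,0],"turn":0},{"jaw":1,"xyz":[0,0,0],"turn":0}]' 50
```

```text
time: 8.23
eef_pos: [0.4457, -0.2342, 0.3346]
tcp_rot: [0.686, 0.728, -0.001, -0.003]
force: [0.1, -0.0, 0.6]
grip_width: 0.0855
finger_force: 0.0
time: 8.98
eef_pos: [0.4453, -0.2364, 0.3372]
tcp_rot: [0.687, 0.726, -0.001, -0.001]
force: [-2.8, 0.7, 6.8]
grip_width: 0.0235
finger_force: 48.6
```

```bash
python3 - <<'E'
from h import *
np.set_printoptions(precision=4,suppress=True)
for z in (.03,.04,.05,.06,.07):
    a=np.linspace(0,2*np.pi,60);X=np.c_[.4713+.019*np.cos(a),-.2787+.019*np.sin(a),a*0+z]
    p=proj("side",X); p=(p+.32-[205,195])*2.8+[0,255]; print(z,"lowest px",p[p[:,1].argmax()],"leftmost",p[p[:,0].argmin()])
C=np.array([.4713,-.2787]);h=np.array([.4457,-.2358])-C;a0=np.degrees(np.arctan2(h[1],h[0]));print(a0,np.hypot(*h))
def off(d):
    q=np.radians(121-np.array(d,float));return (0.05*np.c_[np.cos(q),np.sin(q)]-0.05*np.array([np.cos(np.radians(121)),np.sin(np.radians(121))]))/.3
for d in range(0,361,15): print(d,off([d])[0].round(3), end=" ")
E
python3 - <<'E'
import cv2
s=cv2.imread("pics/side0.png")[215:260,320:400];cv2.imwrite("pics/pad.png",cv2.convertScaleAbs(cv2.resize(s,None,fx=9,fy=9,interpolation=cv2.INTER_CUBIC),alpha=2.0,beta=20))
E
```

```text
0.03 lowest px [387.9898 407.6984] leftmost [365.4335 388.8938]
0.04 lowest px [388.9035 402.8609] leftmost [366.1934 383.9705]
0.05 lowest px [389.8295 397.9594] leftmost [366.9634 378.9825]
0.06 lowest px [390.7679 392.9926] leftmost [367.7436 373.9286]
0.07 lowest px [391.7189 387.9593] leftmost [368.5344 368.8075]
120.82607383911125 0.04995768209194658
0 [0. 0.] 15 [0.04  0.017] 30 [0.083 0.024] 45 [0.126 0.019] 60 [0.167 0.003] 75 [ 0.202 -0.023] 90 [ 0.229 -0.057] 105 [ 0.246 -0.097] 120 [ 0.252 -0.14 ] 135 [ 0.248 -0.183] 150 [ 0.232 -0.224] 165 [ 0.206 -0.259] 180 [ 0.172 -0.286] 195 [ 0.132 -0.303] 210 [ 0.089 -0.31 ] 225 [ 0.046 -0.305] 240 [ 0.005 -0.289] 255 [-0.03  -0.263] 270 [-0.057 -0.229] 285 [-0.074 -0.189] 300 [-0.081 -0.146] 315 [-0.076 -0.103] 330 [-0.06  -0.062] 345 [-0.034 -0.027] 360 [-0. -0.]
```

View pics/pad.png

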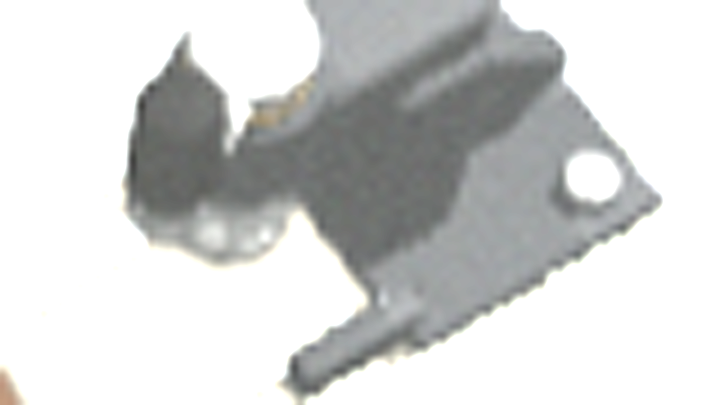

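The pad's underside shows at crop (220, 263), which gives z ≈ 58 mm. Contact is therefore expected after roughly 1.1 to 1.5 turns, so I'll start with a quarter turn.

```bash
python3 -m crank '[{"jaw":1,"xyz":[0.04,0.017,0],"turn":0},{"jaw":1,"xyz":[0.083,0.024,0],"turn":0},{"jaw":1,"xyz":[0.126,0.019,0],"turn":0},{"jaw":1,"xyz":[0.167,0.003,0],"turn":0},{"jaw":1,"xyz":[0.202,-0.023,0],"turn":0},{"jaw":1,"xyz":[0.229,-0.057,0],"turn":0},{"jaw":1,"xyz":[0.229,-0.057,0],"turn":0},{"jaw":1,"xyz":[0.229,-0.057,0],"turn":0}]'
```

```text
time: 9.65
eef_pos: [0.5143, -0.2534, 0.3372]
tcp_rot: [0.687, 0.726, -0.001, -0.001]
force: [-2.2, 1.7, 6.4]
grip_width: 0.0235
finger_force: 49.0
```

```bash
python3 -m crank '[{"jaw":1,"xyz":[0.017,-0.04,0],"turn":0},{"jaw":1,"xyz":[0.023,-0.083,0],"turn":0},{"jaw":1,"xyz":[0.019,-0.126,0],"turn":0},{"jaw":1,"xyz":[0.003,-0.167,0],"turn":0},{"jaw":1,"xyz":[-0.023,-0.202,0],"turn":0},{"jaw":1,"xyz":[-0.057,-0.229,0],"turn":0}]'
python3 -m crank '[{"jaw":1,"xyz":[-0.04,-0.017,0],"turn":0},{"jaw":1,"xyz":[-0.083,-0.024,0],"turn":0},{"jaw":1,"xyz":[-0.126,-0.019,0],"turn":0},{"jaw":1,"xyz":[-0.167,-0.003,0],"turn":0}]'
python3 -m crank '[{"jaw":1,"xyz":[-0.02,0.015,0],"turn":0},{"jaw":1,"xyz":[-0.035,0.026,0],"turn":0}]'
```

```text
time: 10.15
eef_pos: [0.501, -0.319, 0.3374]
tcp_rot: [0.686, 0.728, 0.004, 0.001]
force: [8.2, 6.8, -1.5]
grip_width: 0.0234
finger_force: 49.0
time: 10.48
eef_pos: [0.4506, -0.3247, 0.3375]
tcp_rot: [0.687, 0.727, 0.002, 0.005]
force: [10.1, -3.9, -6.6]
grip_width: 0.0239
finger_force: 49.3
time: 10.65
eef_pos: [0.4387, -0.3174, 0.3375]
tcp_rot: [0.687, 0.726, 0.0, 0.004]
force: [8.3, -6.7, -6.0]
grip_width: 0.0235
finger_force: 49.5
```

```bash
cat > f.py <<'E'
from h import *
s=manip.state();C=np.array([.4713,-.2787]);r=s['eef_pos'][:2]-C;p=np.arctan2(r[1],r[0]);t=np.array([np.sin(p),-np.cos(p)])
print("turned %.1f r %.4f tang %.1f radial %.1f"%(np.degrees(2.112-p)%360,np.hypot(*r),-s['force'][:2]@t,s['force'][:2]@r/np.hypot(*r)))
E
python3 -m crank '[{"jaw":1,"xyz":[-0.014,0.016,0],"turn":0},{"jaw":1,"xyz":[-0.026,0.034,0],"turn":0},{"jaw":1,"xyz":[-0.036,0.053,0],"turn":0},{"jaw":1,"xyz":[-0.043,0.074,0],"turn":0}]'; python3 f.py
python3 -m crank '[{"jaw":1,"xyz":[-0.005,0.021,0],"turn":0},{"jaw":1,"xyz":[-0.007,0.043,0],"turn":0}]';python3 f.py
python3 -m crank '[{"jaw":1,"xyz":[0.002,0.022,0],"turn":0},{"jaw":1,"xyz":[0.005,0.043,0],"turn":0}]';python3 f.py
python3 -m crank '[{"jaw":1,"xyz":[0.007,0.021,0],"turn":0},{"jaw":1,"xyz":[0.016,0.041,0],"turn":0}]';python3 f.py
```

```text
time: 10.98
eef_pos: [0.4243, -0.297, 0.3374]
tcp_rot: [0.689, 0.725, -0.002, 0.003]
force: [0.3, -10.5, -2.8]
grip_width: 0.0238
finger_force: 50.0
turned 279.7 r 0.0504 tang 9.9 radial 3.5
time: 11.15
eef_pos: [0.4214, -0.2841, 0.3373]
tcp_rot: [0.689, 0.725, -0.003, 0.002]
force: [-1.2, -9.9, 1.2]
grip_width: 0.0235
finger_force: 50.3
turned 294.8 r 0.0502 tang 9.7 radial 2.3
time: 11.32
eef_pos: [0.422, -0.271, 0.3373]
tcp_rot: [0.689, 0.725, -0.003, 0.001]
force: [-3.6, -10.0, 3.0]
grip_width: 0.0234
finger_force: 50.6
turned 309.9 r 0.0499 tang 10.4 radial 2.0
time: 11.48
eef_pos: [0.426, -0.2584, 0.3372]
tcp_rot: [0.689, 0.725, -0.004, -0.0]
force: [-6.2, -9.2, 5.9]
grip_width: 0.0234
finger_force: 50.9
turned 325.2 r 0.0497 tang 11.0 radial 1.9
```

```bash
python3 -m crank '[{"jaw":1,"xyz":[0.012,0.019,0],"turn":0},{"jaw":1,"xyz":[0.026,0.035,0],"turn":0}]';python3 f.py
```

```text
time: 11.65
eef_pos: [0.4332, -0.2472, 0.3371]
tcp_rot: [0.689, 0.725, -0.004, -0.002]
force: [-8.8, -6.8, 9.7]
grip_width: 0.0234
finger_force: 51.3
turned 340.6 r 0.0494 tang 10.9 radial 2.4
```

```bash
python3 -m crank '[{"jaw":1,"xyz":[0.016,0.015,0],"turn":0},{"jaw":1,"xyz":[0.034,0.027,0],"turn":0}]';python3 f.py
```

```text
time: 11.82
eef_pos: [0.4429, -0.2385, 0.3371]
tcp_rot: [0.689, 0.725, -0.004, -0.003]
force: [-9.1, -3.8, 13.0]
grip_width: 0.0236
finger_force: 51.6
turned 355.8 r 0.0493 tang 9.7 radial 2.2
```

```bash
python3 -m crank '[{"jaw":1,"xyz":[0.02,0.01,0],"turn":0},{"jaw":1,"xyz":[0.04,0.017,0],"turn":0}]';python3 f.py
```

```text
time: 11.98
eef_pos: [0.4547, -0.2324, 0.337]
tcp_rot: [0.688, 0.725, -0.004, -0.004]
force: [-10.2, -1.5, 14.4]
grip_width: 0.0233
finger_force: 51.8
turned 11.3 r 0.0492 tang 10.1 radial 2.0
```

```bash
python3 -m crank '[{"jaw":1,"xyz":[0.021,0.005,0],"turn":0},{"jaw":1,"xyz":[0.043,0.007,0],"turn":0}]';python3 f.py
```

```text
time: 12.15
eef_pos: [0.4676, -0.2294, 0.337]
tcp_rot: [0.688, 0.726, -0.004, -0.005]
force: [-10.3, 1.7, 14.5]
grip_width: 0.0235
finger_force: 51.9
turned 26.7 r 0.0494 tang 10.1 radial 2.4
```

```bash
python3 -m crank '[{"jaw":1,"xyz":[0.022,-0.001,0],"turn":0},{"jaw":1,"xyz":[0.043,-0.005,0],"turn":0}]';python3 f.py
```

```text
time: 12.32
eef_pos: [0.481, -0.23, 0.3371]
tcp_rot: [0.687, 0.726, -0.003, -0.005]
force: [-10.2, 3.8, 12.8]
grip_width: 0.0236
finger_force: 51.8
turned 42.3 r 0.0496 tang 10.7 radial 1.7
```

```bash
python3 -m crank '[{"jaw":1,"xyz":[0.021,-0.007,0],"turn":0},{"jaw":1,"xyz":[0.041,-0.016,0],"turn":0}]';python3 f.py
```

```text
time: 12.48
eef_pos: [0.4938, -0.2342, 0.337]
tcp_rot: [0.687, 0.727, -0.003, -0.005]
force: [-8.2, 4.5, 12.4]
grip_width: 0.0232
finger_force: 51.7
turned 57.8 r 0.0499 tang 9.4 radial 0.3
```

```bash
python3 -m crank '[{"jaw":1,"xyz":[0.019,-0.012,0],"turn":0},{"jaw":1,"xyz":[0.035,-0.026,0],"turn":0}]';python3 f.py
```

```text
time: 12.65
eef_pos: [0.5048, -0.2414, 0.337]
tcp_rot: [0.687, 0.727, -0.002, -0.005]
force: [-7.6, 5.9, 12.7]
grip_width: 0.0235
finger_force: 51.6
turned 73.0 r 0.0501 tang 9.6 radial -0.7
```

```bash
python3 -m crank '[{"jaw":1,"xyz":[0.015,-0.016,0],"turn":0},{"jaw":1,"xyz":[0.027,-0.034,0],"turn":0}]';python3 f.py
```

```text
time: 12.82
eef_pos: [0.5134, -0.2511, 0.3371]
tcp_rot: [0.687, 0.727, -0.001, -0.005]
force: [-6.3, 7.4, 11.3]
grip_width: 0.0238
finger_force: 51.5
turned 87.7 r 0.0503 tang 9.7 radial -1.2
```

```bash
python3 -m crank '[{"jaw":1,"xyz":[0.01,-0.02,0],"turn":0},{"jaw":1,"xyz":[0.017,-0.04,0],"turn":0}]';python3 f.py
```

```text
time: 12.98
eef_pos: [0.5189, -0.2622, 0.3371]
tcp_rot: [0.686, 0.727, -0.0, -0.005]
force: [-6.0, 11.1, 12.1]
grip_width: 0.0237
finger_force: 51.5
turned 101.9 r 0.0504 tang 12.4 radial -2.0
```

```bash
python3 -m crank '[{"jaw":1,"xyz":[0.004,-0.021,0],"turn":0},{"jaw":1,"xyz":[0.006,-0.043,0],"turn":0}]';python3 f.py
```

```text
time: 13.15
eef_pos: [0.5215, -0.2737, 0.3371]
tcp_rot: [0.686, 0.728, 0.001, -0.005]
force: [-4.1, 12.8, 10.9]
grip_width: 0.0235
finger_force: 51.4
turned 115.4 r 0.0505 tang 13.1 radial -2.8
```

```bash
python3 -m crank '[{"jaw":1,"xyz":[-0.001,-0.022,0],"turn":0},{"jaw":1,"xyz":[-0.004,-0.043,0],"turn":0}]';python3 f.py
```

```text
time: 13.32
eef_pos: [0.5214, -0.2854, 0.3371]
tcp_rot: [0.685, 0.728, 0.003, -0.005]
force: [-1.7, 15.0, 9.7]
grip_width: 0.0235
finger_force: 51.2
turned 128.7 r 0.0505 tang 14.7 radial -3.7
```

The tangential force has risen from about 10 N free to 14.7 N. That puts the pad at roughly 60 to 70 N, so I'll take the load off the tool and release.

```bash
python3 -m crank '[{"jaw":1,"xyz":[0.002,0.018,0],"turn":0},{"jaw":1,"xyz":[0.002,0.018,0],"turn":0},{"jaw":1,"xyz":[0.002,0.018,0],"turn":0}]';python3 f.py
```

```text
time: 13.57
eef_pos: [0.5211, -0.2848, 0.3372]
tcp_rot: [0.687, 0.727, -0.0, -0.002]
force: [-2.3, 4.0, 6.0]
grip_width: 0.0236
finger_force: 50.8
turned 128.0 r 0.0502 tang 3.7 radial -2.8
```

```bash
python3 -m crank '[{"jaw":0,"xyz":[0,0,0],"turn":0},{"jaw":0,"xyz":[0,0,0],"turn":0},{"jaw":0,"xyz":[0,0,0],"turn":0},{"jaw":0,"xyz":[0,0,0],"turn":0},{"jaw":0,"xyz":[0,0,0.03],"turn":0},{"jaw":0,"xyz":[0,0,0.1],"turn":0},{"jaw":0,"xyz":[0,0,0.18],"turn":0},{"jaw":0,"xyz":[0,0,0.26],"turn":0},{"jaw":0,"xyz":[0,0,0.34],"turn":0},{"jaw":0,"xyz":[0,0,0.4],"turn":0},{"jaw":0,"xyz":[0,0,0.4],"turn":0}]'
python3 -m crank '[{"jaw":0,"xyz":[0,0.13,0],"turn":0},{"jaw":0,"xyz":[0,0.26,0],"turn":0},{"jaw":0,"xyz":[0,0.39,0],"turn":0},{"jaw":0,"xyz":[0,0.52,0],"turn":0},{"jaw":0,"xyz":[0,0.65,0],"turn":0},{"jaw":0,"xyz":[0,0.78,0],"turn":0},{"jaw":0,"xyz":[0,0.9,0],"turn":0},{"jaw":0,"xyz":[0,0.9,0],"turn":0}]'
python3 - <<'E'
from h import *
t=snapshot("top")[:,:,::-1].copy();s=snapshot("side")[:,:,::-1].copy()
f=lambda i,k:cv2.convertScaleAbs(cv2.resize(i,None,fx=k,fy=k,interpolation=cv2.INTER_CUBIC),alpha=1.6,beta=10)
a=f(t[225:280,250:380],5);b=f(s[200:300,280:410],3.2)
o=np.zeros((600,660,3),np.uint8);o[:a.shape[0],:a.shape[1]]=a;o[278:278+b.shape[0],:b.shape[1]]=b;cv2.imwrite("pics/z4.png",o)
E
```

```text
time: 14.48
eef_pos: [0.5221, -0.2863, 0.4612]
tcp_rot: [0.687, 0.726, 0.001, 0.003]
force: [0.1, 0.5, -0.0]
grip_width: 0.0429
finger_force: 0.0
time: 15.15
eef_pos: [0.5207, -0.0068, 0.4566]
tcp_rot: [0.682, 0.731, 0.002, -0.003]
force: [-0.6, 1.0, 0.2]
grip_width: 0.0427
finger_force: 0.0
```

View pics/z4.png

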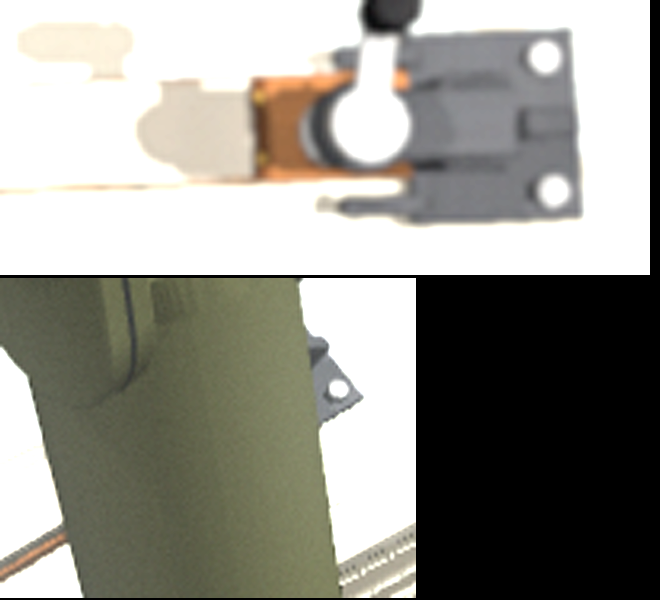

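The tongue is still square at the stop (zoom x≈410). The crank has stayed where I left it, with the handle at about (390, 10), and the gripper is clear.

```bash
python3 -c "
from rig import order
print(order.finish_job())"
```

```text
the job is handed in; nothing more can be done
None
```

I handed the job in at about 15 s: the tongue sits squarely against the stop, the pad is snugged to about 60–70 N (estimated by feel, about 4.7 N over free running), and the arm is clear; no verdict came back.

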